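Right the tipped spool and hold the feeder at four clicks

TASK

The tan thread spool has fallen over in the lane of the spool feeder: stand it upright on the lane floor in its place between the two black spools, which must stay standing, and let go of it. Only then swing the feeder's red-knobbed lever clockwise (seen from above) from rest by exactly four clicks, never a fifth, and finish while still holding the lever there at four clicks (it springs back if let go), so that the next person can take the front spool. Leave the wax block, the brown polish tin and the sharpening stone where they are.

Things in the scene. Friction and masses are not known exactly. Their poses are not given: they have to be found in the camera images.
- spool_feeder: Spool feeder, fixed on the bench: plywood base 62 x 390 x 10 mm, grey housing with lever at its -y end. Origin on the bench top under the middle of the base, z up; +y runs along the lane from lever end to front end (at yaw 0 to the robot's left), -x faces the robot. Orange pusher 38 mm wide, top 44 mm up, face at y = -100 mm; moves 6.4 mm to +y per click and pushes the rear spool.
- lane_mid (a point): Middle of the lane floor (feeder's y = +40 mm), 10 mm above the bench; axes as the feeder's. Lane: two aluminium rails along y from y = -119 to +153 mm from here, 4 mm thick, inner faces at x = -22.5 and +22.5 mm, tops 8 mm above the lane floor. Low end stop at y = +150 mm from here.
- lever_pivot (a point): Upright axis of the lever, on the housing top (40 mm above the bench), at x = 0, y = -150 mm of the feeder; axes as the feeder's. Housing: x -66 to 38, y -36 to 36 mm from here; white tick plate, 38 mm high, on to y = -84. At lever angle q the knob axis is at x = -95 cos(q - 2.1), y = 95 sin(q - 2.1) mm from here: it swings clockwise from above. Ticks mark the notches (red = rest).
- lever_angle (a joint): Lever angle q, rad; 0 = rest, stop at 1.24. Notches every 0.20 (19 mm at the knob): 0, 0.2, 0.4, 0.6, 0.8. A click = a spring pawl riding over a pin at q = 0.1, 0.3, 0.5, 0.7 (fourth), 0.9 (fifth) and dropping into the next notch. A spring always drives it back to rest; notches do not keep it. Push at the knob 6 to 11 N: up about 3 N on leaving a notch, easing past the pin, lowest in the notch.
- feed_lever: The turning lever: steel ratchet wheel on the housing, a steel bar 12 mm wide and 8 mm thick (top 58 mm above the bench) and the red knob. Origin on the pivot axis, 42 mm above the bench. Turns with the lever angle.
- lever_knob (a point): Centre of the upright round red knob on the lever's end, 83 mm above the bench, turning with the lever. Knob 14 mm in diameter; its straight grip spans 60 to 96 mm above the bench, rounded top at 100 mm.
- tan_spool: Loose tan thread spool, cylinder 38 mm in diameter, 58 mm tall, equal flanges (either end may be the foot), about 60 g. Origin at the centre of one end face, own z along the spool axis, so its middle is at z = +29 mm. At the start it lies on the lane floor, axis roughly along the lane, own z towards the feeder's +y.
- rear_spool: Loose black thread spool, 38 mm diameter, 58 mm tall, standing in the lane just in front of the orange pusher. Origin at the centre of its foot, z up.
- front_spool: Loose black thread spool, same size, standing in the lane near its end stop. Origin at the centre of its foot, z up.
- wax_block: Bystander: loose yellow beeswax block, 31 x 49 x 23 mm, origin at the centre of its underside.
- brown_polish_tin: Bystander: loose round shoe polish tin with brown lid, 70 mm diameter, 26 mm high, origin at the centre of its underside.
- sharpening_stone: Bystander: loose sharpening stone, 34 x 120 x 21 mm, brown over grey, origin at the centre of its underside.
Things that resemble listed ones, but are neither listed nor needed, are in the scene too. What is shaped like the tan_spool but blue is not meant.

How it is judged:
On the way, in this order (a step that is already met when the one before it is completed fails the run):
1. the tan spool stands upright on the lane floor between the black spools, let go, before the lever has been moved by a click (angle between the z axis of tan_spool and the z axis of spool_feeder, either way round below 0.1 rad and x of tan_spool in the frame of spool_feeder between -0.008 and 0.008 m and y of tan_spool in the frame of spool_feeder between -0.045 and 0.145 m and z of tan_spool in the frame of spool_feeder below 0.072 m and linear speed of tan_spool below 0.05 m/s and contact force between the fingers and tan_spool below 0.1 N and value of joint lever_angle below 0.1 rad), for 0.2 s.
2. the lever is at four clicks, held by the fingers (value of joint lever_angle between 0.71 and 0.89 rad and contact force between the fingers and feed_lever above 0.3 N), for 0.2 s.
At the end, for the whole second after the job is handed in: Fingers still on the red knob (over 0.3 N), lever still, past the fourth click and short of the fifth (0.71 to 0.89 rad). Tan spool upright within 0.1 rad (either end down), untouched, on the lane floor between the two black spools, which stand upright in the lane behind and in front of it (all of step 2 and velocity of joint lever_angle between -0.1 and 0.1 rad/s and angle between the z axis of tan_spool and the z axis of spool_feeder, either way round below 0.1 rad and x of tan_spool in the frame of spool_feeder between -0.008 and 0.008 m and y of tan_spool in the frame of spool_feeder between -0.045 and 0.145 m and z of tan_spool in the frame of spool_feeder below 0.072 m and linear speed of tan_spool below 0.03 m/s and contact force between the arm and tan_spool below 0.1 N and angle between each of rear_spool, front_spool's own z axis and vertical below 0.1 rad and x of rear_spool in the frame of spool_feeder between -0.01 and 0.01 m and x of front_spool in the frame of spool_feeder between -0.01 and 0.01 m and y of front_spool in the frame of spool_feeder above 0.08 m and y of rear_spool in the frame of spool_feeder below 0.06 m); the arm keeps its last pose, push and grip.
It fails at once if the lever is moved to a fifth click (value of joint lever_angle above 0.91 rad).
It fails at once if a black spool is knocked over (angle between any of rear_spool, front_spool's own z axis and vertical above 0.5 rad).
It fails at once if a bystander (wax block, brown polish tin, sharpening stone) is moved by more than 20 mm (distance of any of wax_block, brown_polish_tin, sharpening_stone from where it was at the start of the episode above 0.02 m).
It also fails if it takes over 54 s, if anything falls off the work surface, if the arm or the gripper's body presses on something with over 40 N, if the wrist force passes 120 N, or if a joint passes its speed limit or range.

ROBOT

A 7-joint arm with a two-finger parallel gripper is mounted at the origin on a cart in front of the work surface, level with it; the furniture and walls round the work are solid. World frame = base frame: x ahead of the robot, y to its left, z up, the work surface at z = 0. Lengths are in m, angles in rad, forces in N, time in s.
With the tool pointing down it reaches from about 0.425 to 0.875 m from the base axis. Payload 4.7 kg.
Tool frame: the origin (TCP) lies midway between the tips of the shut fingers; the grasp point (between the pads) lies 19 mm behind it; z points along the fingers, y is the line along which they close (so a half turn about z gives the same grasp; the last joint's range is limited). The gripper opens to 87 mm and grips with 3 to 60 N. Pads are 19 mm wide; open, the fingers measure 117 mm over their backs; the gripper's body (75 mm by 190 mm) begins 51 mm behind the grasp point.
Start: joints at [1.335, 0.321, -0.07, 1.45, 0.023, 1.371, -0.057], TCP at [0.161, -0.63, 0.223] pointing down, gripper open.
Joint ranges: [-2.86, 2.86], [-0.3, 2.09], [-1.38, 1.24], [0.06, 2.45], [-1.56, 4.7], [0.09, 2.05], [-2.69, 2.69]. Speed limits (rad/s): [2.57, 2.57, 3.14, 3.14, 3.14, 3.14, 3.14].

INTERFACE

Orientations are given as a rotation vector (axis times angle).
In Python, from bench import monitor, cams, workorder gives the robot as it stands.
- The arm moves only by the tool move_arm, never from a script. Its arguments are lists of equal length, an entry for each row: "slide": the shift along the tool's x, y, z in cm, a list of three; "roll": the turn about the tool's z in rad. In form: {"slide": [[dx, dy, dz], ...], "roll": [roll, ...]}. A call has 1 to 20 rows; each row is the pose to reach, as a shift and turn from the pose commanded when the call began, along the tool's axes at that moment; what a row does not reach only later rows make up. A row lasts 1/10 s, in which the tool goes at most 50 mm and 8.59 degrees, less where a joint would pass 70% of its speed; a pose out of reach is approached as far as the arm can. A call with a gripper value outside its range is refused whole. "gripper" is the finger opening in cm, from 0 to 8.7, set as the call begins (left out, the last holds). The fingers move at their own pace and stop on an object; "squeeze" is the grip in N (left out, the last holds). Time passes only in rows, so rows that repeat a pose let the fingers close. It gives the time, the measured TCP pose, the force, the opening and the grip force at its end, in the units of the state.
- monitor.get_state(): the state, without advancing time (a new reading comes with each control period).
- cams.get_image(name): name is "scene" or "top"; returns the picture (420x560x3 uint8, red, green, blue); there is no depth.
- cams.get_calibration(name): a dict with "mtx" (3x3 intrinsics, pixels), "dist_coeffs" ([k1, k2, p1, p2, k3] as OpenCV has them; the pictures are not rectified), "R" (3x3) and "t" (3): a world point X has camera coordinates R X + t. Camera axes: x right, y down, z forward; pixel columns grow to the right and rows downward; lengths in m; the calibration is good to about 2 mm. A picture is of the moment at which its call begins. get_calibration takes no time and is no camera call.
- workorder.close_job(): hands the job in; it is judged then, once.
The state is a dict: "time": time; "joint_positions": joint angles; "qd": joint speeds; "joint_torque": joint torques, N m; "position": TCP position; "tool_rot": TCP orientation; "ft_force": force on the tool from outside, world axes, zero at the start; "torque": the same for the moment, N m; "grip_width": opening from 0.0 (shut) to 1.0 (fully open); "grip_force": force on a finger pad.
Only numpy, scipy, OpenCV 4.12 (cv2) and the standard library are available. Lean on these libraries where they do the work, as an engineer would, in place of code of your own. Each camera call takes 0.05 s, during which the arm holds its last target. There are 200 camera calls.

## Working session

There is one attempt and no reset: what is moved stays moved. The work goes in short steps, Python scripts to look and compute and a tool call to move; the robot and the scene stay as the last step left them, time stands still between calls to the robot, and variables do not carry over. Pictures are saved under pics/ and viewed, at most 10 in all, crops included, and the job is handed in when it is done.

Besides the shell and the picture viewer there is one more tool, called after "Call:" in YAML: its name, and indented under it one key for each argument. move_arm: Moves the arm, as the interface text tells. Its arguments: {"type":"object","properties":{"slide":{"type":"array","items":{"type":"array","items":{"type":"number"}}},"roll":{"type":"array","items":{"type":"number"}},"gripper":{"type":"number"},"squeeze":{"type":"number"}},"required":["slide","roll"]}

```bash
mkdir -p pics; python3 - <<'E'
from bench import monitor,cams
import cv2,numpy as np
s=monitor.get_state();print(s['time'],s['position'],s['tool_rot'],s['grip_width'])
for n in('scene','top'):
    im=cams.get_image(n);cv2.imwrite(f'pics/{n}0.png',im[:,:,::-1])
    c=cams.get_calibration(n);print(n,np.round(c['mtx'],1).tolist(),np.round(c['dist_coeffs'],3),np.round(c['R'],3).tolist(),np.round(c['t'],3))
E
```

```text
0.0 [ 0.16051454 -0.62929457  0.22143824] [-3.11521476e+00 -3.91159423e-01  4.91812471e-04] 0.9981731649171214
scene [[476.1, 0.0, 278.0], [0.0, 476.1, 223.2], [0.0, 0.0, 1.0]] [-0.15  0.    0.    0.    0.  ] [[-0.796, -0.605, -0.014], [-0.395, 0.536, -0.746], [0.459, -0.589, -0.665]] [0.474 0.267 0.859]
top [[396.9, 0.0, 284.6], [0.0, 396.9, 206.9], [0.0, 0.0, 1.0]] [-0.021  0.     0.     0.     0.   ] [[0.007, -0.999, 0.037], [-0.997, -0.009, -0.076], [0.076, -0.036, -0.996]] [0.005 0.577 0.901]
```

View pics/top0.png

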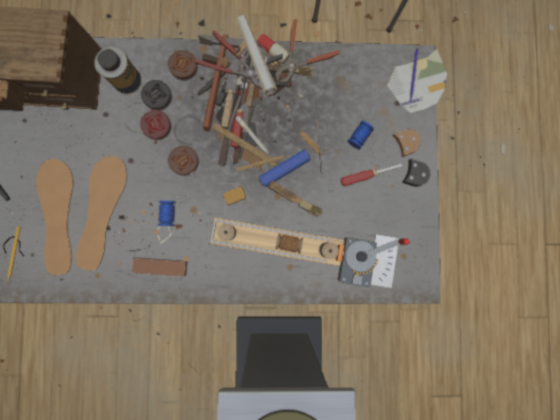

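View pics/scene0.png

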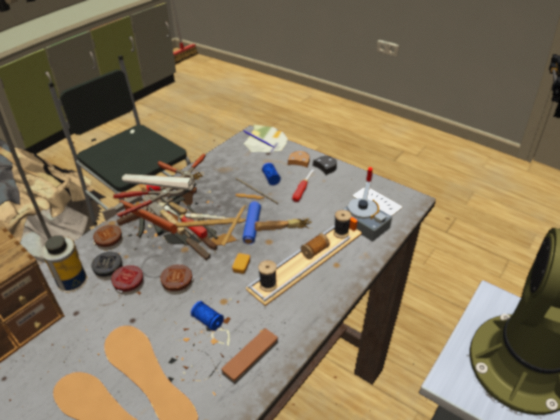

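The top view shows the lane running from (212,232) to (345,252). Candidates for the tan spool:
- Tan/brown spool lying in the lane at top (290,243), scene (315,244). This is my choice.
- Blue lookalikes at top (361,134) and (166,213).
- Black spools standing at top (226,232) and (329,250).

The knob is at top (405,241). I'll check the choice in a close crop.

```bash
cat > h.py <<'E'
import cv2,numpy as np
from bench import monitor,cams
def unproj(n,px,z):
    c=cams.get_calibration(n);R=np.array(c['R']);t=np.array(c['t'])
    u=cv2.undistortPoints(np.array([[px]],float),np.array(c['mtx']),np.array(c['dist_coeffs']))[0,0]
    d=R.T@[u[0],u[1],1];o=-R.T@t
    return (o+d*(z-o[2])/d[2])
def proj(n,X):
    c=cams.get_calibration(n);R=np.array(c['R'])
    return cv2.projectPoints(np.atleast_2d(np.array(X,float)),cv2.Rodrigues(R)[0],np.array(c['t']),np.array(c['mtx']),np.array(c['dist_coeffs']))[0][:,0]
E
python3 - <<'E'
import cv2,numpy as np
a=cv2.imread('pics/top0.png')[205:300,205:420];b=cv2.imread('pics/scene0.png')[155:310,240:415]
a=cv2.resize(a,(796,352),interpolation=cv2.INTER_CUBIC) # x3.7023,3.705
cv2.imwrite('pics/c1.png',a)
cv2.imwrite('pics/c2.png',cv2.resize(b,None,fx=3.8,fy=3.8,interpolation=cv2.INTER_CUBIC))
E
```

```text
(no output)
```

View pics/c1.png

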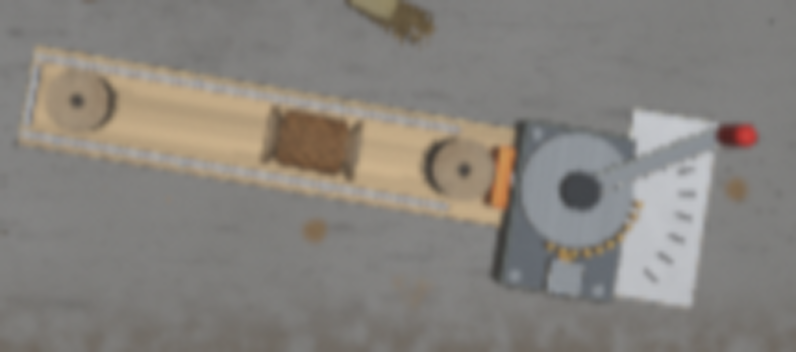

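View pics/c2.png

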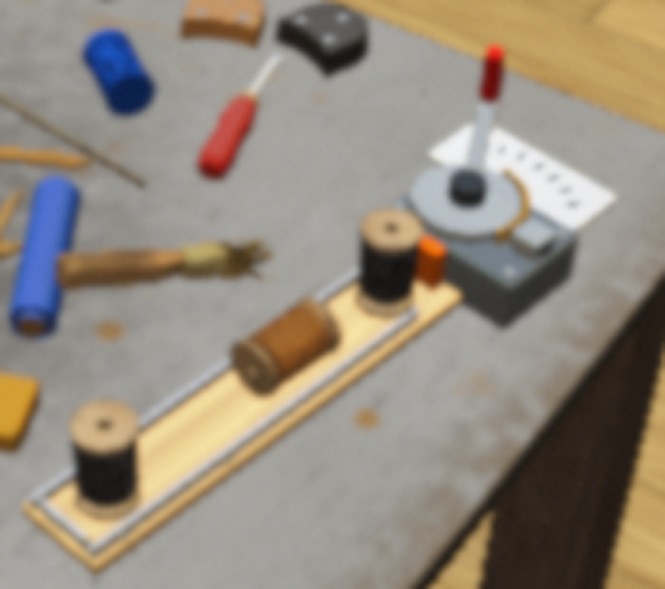

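```bash
python3 - <<'E'
from h import *
from scipy.optimize import least_squares
T=lambda u,v:(205+(u+.5)*215/796-.5,205+(v+.5)*95/352-.5)
S=lambda u,v:(240+(u+.5)/3.8-.5,155+(v+.5)/3.8-.5)
L=[('top',T(36,47),(31,195,10)),('top',T(20,146),(-31,195,10)),('top',T(522,120),(38,-114,40)),
('top',T(713,122),(38,-234,38)),('top',T(690,306),(-66,-234,38)),('top',T(751,136),(48,-232,97)),
('scene',S(24,507),(31,195,10)),('scene',S(97,570),(-31,195,10)),('scene',S(494,50),(48,-232,98)),('scene',S(617,197),(-66,-234,38))]
def W(p,P):
    P=np.array(P)/1e3;c,s=np.cos(p[2]),np.sin(p[2]);return [p[0]+c*P[0]-s*P[1],p[1]+s*P[0]+c*P[1],P[2]]
f=lambda p:np.concatenate([proj(n,W(p,P))[0]-px for n,px,P in L])
r=least_squares(f,[.5,-.03,-.15],loss='soft_l1');p=r.x;print(p);print(np.round(f(p).reshape(-1,2),1).tolist())
c,s=np.cos(p[2]),np.sin(p[2])
def F(w):
    d=w[:2]-p[:2];return np.round([1e3*(c*d[0]+s*d[1]),1e3*(-s*d[0]+c*d[1])],1)
for nm,n,px,z in [('front','top',T(78,98),.068),('rear','top',T(462,169),.068),('frontS','scene',S(105,424),.068),('rearS','scene',S(391,229),.068),
 ('tan L end top','top',T(276,132),.042),('tan far-left','top',T(279,107),.029),('tan nearleft','top',T(265,165),.029),('tan farright','top',T(362,122),.029),('tan nearright','top',T(350,181),.029)]:
    w=unproj(n,px,z);print(nm,np.round(w,4),F(w))
for P in [(48,-232,83),(0,40,10),(0,-150,40)]+[(-95*np.cos(q-2.1),-150+95*np.sin(q-2.1),83) for q in(.2,.4,.6,.8,.85)]:print(P,np.round(W(p,P),4))
for n in('top','scene'):print(n,'cam',-np.array(cams.get_calibration(n)['R']).T@cams.get_calibration(n)['t'])
E
```

```text
[ 0.49002351 -0.01345151 -0.15091947]
[[-0.5, 0.9], [-0.7, 0.5], [1.2, -1.0], [0.7, 6.6], [0.8, 2.3], [-1.0, -1.4], [-1.1, -0.3], [-0.3, -0.4], [-1.5, -0.3], [0.9, 0.1]]
front [0.5193 0.1402 0.068 ] [  5.8 156.3]
rear [ 0.4788 -0.0877  0.068 ] [  0.1 -75.1]
frontS [0.5155 0.1392 0.068 ] [  2.3 154.8]
rearS [ 0.4762 -0.0887  0.068 ] [ -2.4 -76.5]
tan L end top [0.4998 0.0224 0.042 ] [ 4.3 36.9]
tan far-left [0.5152 0.0204 0.029 ] [19.8 37.2]
tan nearleft [0.4794 0.0288 0.029 ] [-16.9  40.1]
tan farright [ 0.5063 -0.0312  0.029 ] [ 18.7 -15.1]
tan nearright [ 0.4698 -0.0239  0.029 ] [-18.4 -13.4]
(48, -232, 83) [ 0.5026 -0.25    0.083 ]
(0, 40, 10) [0.496  0.0261 0.01  ]
(0, -150, 40) [ 0.4675 -0.1617  0.04  ]
(np.float64(30.71250885203284), np.float64(-239.89850833030437), 83) [ 0.4843 -0.2552  0.083 ]
(np.float64(12.240226958074862), np.float64(-244.20815699298453), 83) [ 0.4654 -0.2567  0.083 ]
(np.float64(-6.720034158431776), np.float64(-244.76202372738516), 83) [ 0.4466 -0.2544  0.083 ]
(np.float64(-25.412388719335798), np.float64(-241.53802761463334), 83) [ 0.4286 -0.2484  0.083 ]
(np.float64(-29.955624427550525), np.float64(-240.1535388387807), 83) [ 0.4243 -0.2464  0.083 ]
top cam [0.50709877 0.0432753  0.94140802]
scene cam [0.08786627 0.64911886 0.77778619]
```

The crops confirm it: the tan spool lies in the lane with its axis along y, at feeder y ≈ -15 to 41 mm. The black spools stand at y ≈ -76 and +155. The tool can't tilt, so I'll grip the spool lightly at its very -y end and lift it along an arc, letting it pivot on its +y end.

```bash
cat >> h.py <<'E'
from scipy.spatial.transform import Rotation as Rn
p=np.array([.4900,-.0135,-.151])
def W(P,p=p):
    P=np.array(P)/1e3;c,s=np.cos(p[2]),np.sin(p[2]);return np.array([p[0]+c*P[0]-s*P[1],p[1]+s*P[0]+c*P[1],P[2]])
def shift(w,s=None):
    s=s or monitor.get_state();return np.round(100*Rn.from_rotvec(s['tool_rot']).inv().apply(np.array(w)-s['position']),2)
def yang(s=None):
    s=s or monitor.get_state();y=Rn.from_rotvec(s['tool_rot']).apply([0,1,0]);return np.arctan2(y[1],y[0])
E
python3 - <<'E'
from h import *
s=monitor.get_state()
print('roll',yang()-p[2])
for w in [(.30,-.50,.2),(.42,-.28,.18),W((0,-17,110)),W((0,-17,60))]:print(np.round(w,3),shift(w))
E
```

```text
roll -1.1699841708457903
[ 0.3 -0.5  0.2] [16.72 -9.08  2.17]
[ 0.42 -0.28  0.18] [ 33.78 -27.43   4.2 ]
[ 0.487 -0.03   0.11 ] [ 46.49 -49.94  11.24]
[ 0.487 -0.03   0.06 ] [ 46.49 -49.94  16.24]
```

Call:
move_arm:
  slide:
    - [4,-2.2,0.5]
    - [8,-4.4,1]
    - [12,-6.6,1.5]
    - [16.7,-9,2]
    - [20,-13,2.5]
    - [23.5,-17,3]
    - [27,-20,3.5]
    - [30.5,-24,4]
    - [33.8,-27.4,4.2]
    - [36,-31,5]
    - [38,-35,6]
    - [40,-39,7]
    - [42.5,-43,8]
    - [44.5,-46.5,9.5]
    - [46.5,-49.9,11.2]
    - [46.5,-49.9,11.2]
    - [46.5,-49.9,11.2]
    - [46.5,-49.9,11.2]
    - [46.5,-49.9,11.2]
  roll: [0,0,-0.1,-0.2,-0.3,-0.4,-0.5,-0.6,-0.7,-0.8,-0.9,-1.0,-1.1,-1.17,-1.17,-1.17,-1.17,-1.17,-1.17]
  gripper: 5.6

```text
time: 2.0
position: [0.4879, -0.033, 0.1108]
tool_rot: [2.385, 2.044, -0.0]
ft_force: [-0.9, -0.5, -0.1]
grip_width: 0.646
grip_force: 0.0
```

```bash
python3 - <<'E'
from h import *
s=monitor.get_state();print(s['time'],s['position'],s['grip_width'],'roll',yang()-p[2],shift(W((0,-17,21))),s['ft_force'])
im=cams.get_image('scene');cv2.imwrite('pics/s1.png',cv2.resize(im[140:320,220:460,::-1],None,fx=3,fy=3,interpolation=cv2.INTER_CUBIC))
E
```

```text
2.0 [ 0.48789603 -0.03304843  0.11082351] 0.6458136088134274 roll -0.002779727853182007 [ 0.27 -0.09  8.98] [-0.88576061 -0.5293068  -0.145351  ]
```

View pics/s1.png

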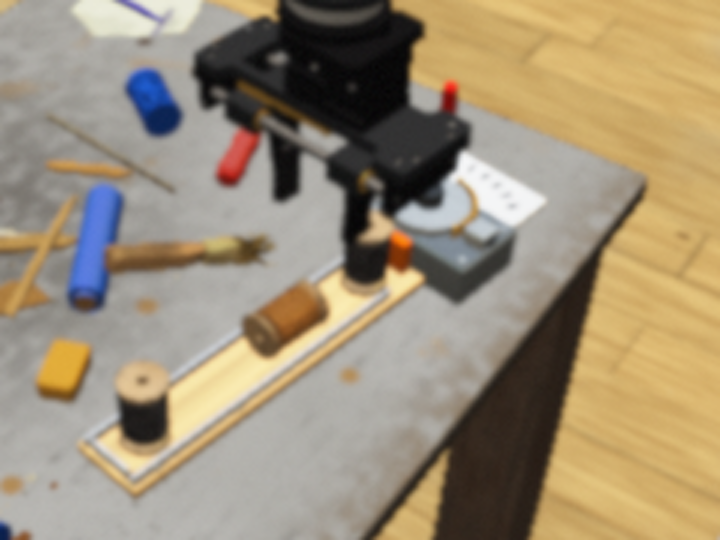

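The tool hovers aligned above the spool's -y end, and the tan spool at crop (285,318) hasn't been touched. I'll descend and close lightly.

Call:
move_arm:
  slide:
    - [0.1,0,3]
    - [0.2,0,6]
    - [0.2,0,8]
    - [0.2,0,8.9]
    - [0.2,0,8.9]
    - [0.2,0,8.9]
  roll: [0,0,0,0,0,0]

```text
time: 2.65
position: [0.489, -0.0298, 0.0224]
tool_rot: [2.383, 2.046, 0.001]
ft_force: [0.9, 0.5, -0.0]
grip_width: 0.645
grip_force: 0.0
```

Call:
move_arm:
  slide:
    - [0,0,0]
    - [0,0,0]
    - [0,0,0]
    - [0,0,0]
    - [0,0,0]
    - [0,0,0]
    - [0,0,0]
    - [0,0,0]
  roll: [0,0,0,0,0,0,0,0]
  gripper: 3.4
  squeeze: 3

```text
time: 3.45
position: [0.4886, -0.0295, 0.0218]
tool_rot: [2.382, 2.047, 0.001]
ft_force: [0.4, 0.1, 4.5]
grip_width: 0.433
grip_force: 3.0
```

```bash
python3 - <<'E'
from h import *
s=monitor.get_state();print(s['time'],s['position'],s['grip_width']*87,'yaw',yang()-p[2],shift(W((0,-17,21))),s['ft_force'],s['grip_force'])
a=54;b=19
for th in np.arange(0,91,10)*np.pi/180:print(round(np.degrees(th)),np.round([(a-a*np.cos(th)+b*np.sin(th))/10,-(a*np.sin(th)+b*np.cos(th)-b)/10],1))
E
```

```text
3.45 [ 0.48859423 -0.02954191  0.02184113] 37.68916146885001 yaw -9.081373010391691e-05 [-0.09 -0.1   0.08] [0.39912705 0.14576194 4.50889692] 3.002016171813011
0 [ 0. -0.]
10 [ 0.4 -0.9]
20 [ 1.  -1.7]
30 [ 1.7 -2.4]
40 [ 2.5 -3. ]
50 [ 3.4 -3.5]
60 [ 4.3 -3.7]
70 [ 5.3 -3.8]
80 [ 6.3 -3.7]
90 [ 7.3 -3.5]
```

Call:
move_arm:
  slide:
    - [0.1,0,-0.4]
    - [0.4,0,-0.9]
    - [0.7,0,-1.3]
    - [1.0,0,-1.7]
    - [1.35,0,-2.1]
    - [1.7,0,-2.4]
    - [1.7,0,-2.4]
    - [1.7,0,-2.4]
  roll: [0,0,0,0,0,0,0,0]

```text
time: 4.25
position: [0.4908, -0.0125, 0.0456]
tool_rot: [2.382, 2.048, 0.0]
ft_force: [-0.2, 0.5, 0.5]
grip_width: 0.435
grip_force: 3.0
```

```bash
python3 - <<'E'
from h import *
im=cams.get_image('scene');cv2.imwrite('pics/s2.png',cv2.resize(im[180:300,240:400,::-1],None,fx=4,fy=4,interpolation=cv2.INTER_CUBIC))
E
```

```text
(no output)
```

View pics/s2.png

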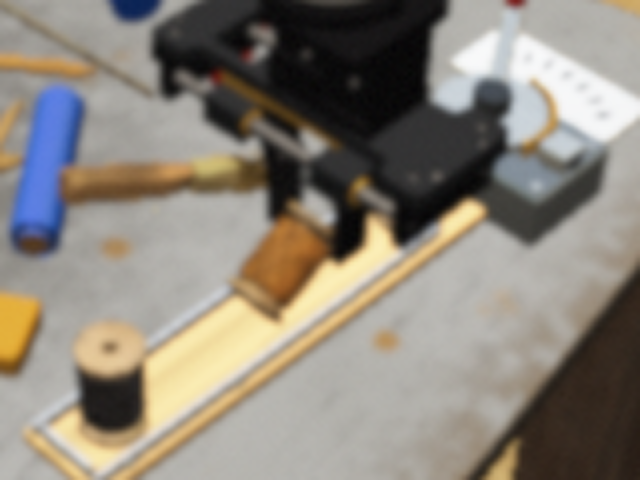

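It's rotating as intended: the foot end rests on the lane at about 30°. I'll continue the arc.

Call:
move_arm:
  slide:
    - [0.4,0,-0.3]
    - [0.8,0,-0.6]
    - [1.25,0,-0.85]
    - [1.7,0,-1.1]
    - [2.15,0,-1.2]
    - [2.6,0,-1.3]
    - [3.1,0,-1.35]
    - [3.6,0,-1.4]
    - [4.1,0,-1.35]
    - [4.6,0,-1.3]
    - [5.1,0,-1.2]
    - [5.6,0,-1.1]
    - [5.6,0,-1.1]
    - [5.6,0,-1.1]
  roll: [0,0,0,0,0,0,0,0,0,0,0,0,0,0]

```text
time: 5.7
position: [0.4991, 0.0428, 0.0564]
tool_rot: [-2.382, -2.048, 0.001]
ft_force: [-0.0, 0.3, -0.6]
grip_width: 0.433
grip_force: 3.0
```

```bash
python3 - <<'E'
from h import *
s=monitor.get_state();q=s['position'];print(shift(W((0,60,50))),q,s['ft_force'])
im=cams.get_image('scene');cv2.imwrite('pics/s3.png',cv2.resize(im[180:300,240:400,::-1],None,fx=4,fy=4,interpolation=cv2.INTER_CUBIC))
E
```

```text
[ 0.3  -0.05  0.64] [0.49905988 0.04280429 0.05641807] [-0.04529171  0.28806812 -0.60683247]
```

View pics/s3.png

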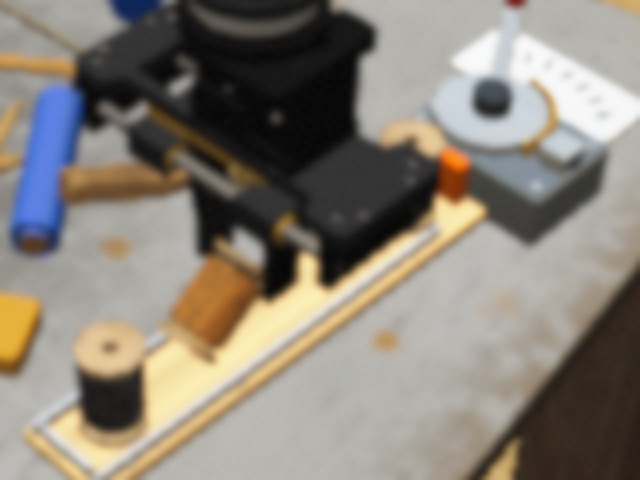

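The spool is held clear of the floor at roughly 35°, and pad friction now stops it rotating (the foot end is no longer touching). I'll raise it slightly and ease the grip so it swings down.

Call:
move_arm:
  slide:
    - [0,0,-0.5]
    - [0,0,-0.5]
    - [0,0,-0.5]
    - [0,0,-0.5]
  roll: [0,0,0,0]
  gripper: 3.76

```text
time: 6.15
position: [0.4992, 0.0426, 0.0616]
tool_rot: [2.383, 2.047, -0.0]
ft_force: [0.0, 0.8, -0.9]
grip_width: 0.437
grip_force: 3.0
```

```bash
cat > an.py <<'E'
from h import *
from scipy.ndimage import label
# angle of brown thread blob in the scene image
im=cams.get_image('scene');h=cv2.cvtColor(im[:,:,::-1].copy(),cv2.COLOR_BGR2HSV)
m=((h[...,0]>5)&(h[...,0]<17)&(h[...,1]>140)&(h[...,2]>60)&(h[...,2]<190)).astype(np.uint8)
m[:200]=0;m[300:]=0;m[:,:265]=0;m[:,380:]=0
l,n=label(m);k=1+np.argmax([(l==i).sum() for i in range(1,n+1)]);y,x=np.nonzero(l==k)
r=cv2.minAreaRect(np.c_[x,y].astype(np.float32));s=monitor.get_state()
print('blob',len(x),x.mean().round(1),y.mean().round(1),'rect',np.round(r[1],1),round(r[2],1),'t',s['time'],'gw',s['grip_width']*87,'gf',s['grip_force'],'F',np.round(s['ft_force'],2),s['position'])
E
python3 an.py
```

```text
blob 290 293.8 253.2 rect [15.5 20.6] 32.0 t 6.2 gw 37.25781416332157 gf 2.9997754096984863 F [-0.8  -0.26 -0.51] [0.4990918  0.04265631 0.06151221]
```

Call:
move_arm:
  slide:
    - [0.8,0,-4]
    - [1.2,0,-6.5]
    - [1.4,0,-8]
    - [1.5,0,-9]
    - [1.5,0,-9.4]
    - [1.4,0,-8.5]
    - [1.2,0,-7]
    - [1,0,-5]
    - [0.6,0,-2.5]
    - [0,0,0]
    - [0.8,0,-4]
    - [1.2,0,-6.5]
    - [1.4,0,-8]
    - [1.5,0,-9]
    - [1.5,0,-9.4]
    - [1.4,0,-8.5]
    - [1.2,0,-7]
    - [1,0,-5]
    - [0.6,0,-2.5]
    - [0,0,0]
  roll: [0,0,0,0,0,0,0,0,0,0,0,0,0,0,0,0,0,0,0,0]

```text
time: 8.2
position: [0.4976, 0.0425, 0.0585]
tool_rot: [-2.381, -2.047, 0.003]
ft_force: [0.4, -0.2, 0.3]
grip_width: 0.44
grip_force: 3.0
```

```bash
python3 an.py
```

```text
blob 183 298.9 256.9 rect [13.9 14.4] 7.1 t 8.25 gw 38.133445462607554 gf 2.995474375784397 F [-1.47 -0.98 -2.52] [0.49470624 0.04087125 0.05472591]
```

```bash
python3 - <<'E'
from h import *
im=cams.get_image('scene');cv2.imwrite('pics/s4.png',cv2.resize(im[200:300,240:373,::-1],None,fx=4.5,fy=4.5,interpolation=cv2.INTER_CUBIC))
s=monitor.get_state();print(s['position'],s['ft_force'])
E
```

```text
[0.49490403 0.0414314  0.0566001 ] [-0.42674347 -0.50645549  0.84667879]
```

View pics/s4.png

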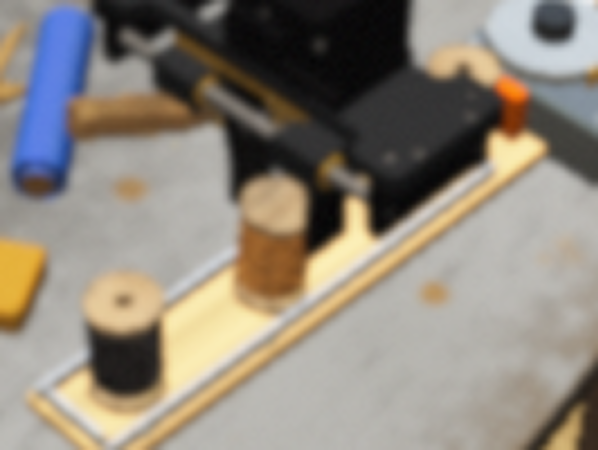

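The spool now looks upright in the grip: top at crop (275,197), foot at (270,295). I'll check its position and height numerically.

```bash
python3 - <<'E'
from h import *
c,s_=np.cos(p[2]),np.sin(p[2])
S=lambda u,v:(240+(u+.5)/4.5-.5,200+(v+.5)/4.5-.5)
def F(w):
    d=w[:2]-p[:2];return np.round([1e3*(c*d[0]+s_*d[1]),1e3*(-s_*d[0]+c*d[1])],1)
print('tcp',F(monitor.get_state()['position']))
for z in(.064,.068,.072,.078):print(z,F(unproj('scene',S(275,203),z)))
for y in(50,55,60,65):
  q=proj('scene',[W((0,y,68)),W((0,y,10))]);print(y,np.round((q-[239.6,199.6])*4.5))
q=proj('scene',[W((0,155,68)),W((0,155,10))]);print('front',np.round((q-[239.6,199.6])*4.5))
E
```

```text
tcp [-3.4 55. ]
0.064 [ 0.4 58.4]
0.068 [-2.4 61.4]
0.072 [-5.2 64.4]
0.078 [-9.3 68.9]
50 [[288. 189.]
 [285. 273.]]
55 [[281. 194.]
 [278. 278.]]
60 [[274. 199.]
 [271. 283.]]
65 [[266. 204.]
 [264. 289.]]
front [[128. 303.]
 [131. 387.]]
```

Call:
move_arm:
  slide:
    - [0,0,0]
    - [0,0,0]
    - [0,0,0]
    - [0,0,0]
  roll: [0,0,0,0]

```text
time: 8.7
position: [0.4998, 0.0429, 0.0624]
tool_rot: [2.381, 2.047, 0.002]
ft_force: [-0.1, 0.1, -0.2]
grip_width: 0.436
grip_force: 3.0
```

```bash
python3 an.py; python3 -c "
from h import *
print(shift(W((0,55,50))))"
```

```text
blob 188 297.7 255.1 rect [14.4 14.4] 8.7 t 8.75 gw 38.52987130512464 gf 2.9653234407305717 F [ 0.17  0.62 -0.24] [0.49970115 0.04288115 0.06227679]
[-0.22 -0.11  1.23]
```

Call:
move_arm:
  slide:
    - [0,0,0.2]
    - [0,0,0.3]
    - [0,0,0.4]
    - [0,0,0.5]
    - [0,0,0.5]
    - [0,0,0.5]
  roll: [0,0,0,0,0,0]

```text
time: 9.35
position: [0.4991, 0.0428, 0.0565]
tool_rot: [-2.383, -2.048, 0.0]
ft_force: [-1.1, -0.1, -0.3]
grip_width: 0.44
grip_force: 3.0
```

```bash
python3 an.py
```

```text
blob 183 298.0 257.0 rect [14.5 13.8] 5.7 t 9.4 gw 38.2590567581036 gf 2.965126745402813 F [-0.49  0.33 -1.17] [0.49915097 0.04277401 0.05651158]
```

Force noise is around ±1 N, so I'll lower further in small steps until the contact force is clear.

Call:
move_arm:
  slide:
    - [0,0,0.1]
    - [0,0,0.2]
    - [0,0,0.3]
    - [0,0,0.3]
    - [0,0,0.3]
  roll: [0,0,0,0,0]

```text
time: 9.9
position: [0.4999, 0.0429, 0.054]
tool_rot: [2.382, 2.047, 0.002]
ft_force: [0.4, 0.5, 2.2]
grip_width: 0.439
grip_force: 3.0
```

```bash
python3 an.py
```

```text
blob 182 297.8 257.7 rect [14. 14.] 10.3 t 9.95 gw 38.01626462327764 gf 3.0252453312277794 F [1.44 0.68 2.  ] [0.49990923 0.04283435 0.05396038]
```

Call:
move_arm:
  slide:
    - [0,0,0.1]
    - [0,0,0.2]
    - [0,0,0.3]
    - [0,0,0.3]
    - [0,0,0.3]
  roll: [0,0,0,0,0]

```text
time: 10.45
position: [0.4995, 0.0428, 0.0507]
tool_rot: [2.382, 2.047, 0.001]
ft_force: [3.0, 1.0, 4.7]
grip_width: 0.436
grip_force: 3.0
```

```bash
python3 an.py
```

```text
blob 186 298.2 258.2 rect [14.7 13.7] 4.8 t 10.5 gw 38.02344136746069 gf 3.0176201462745667 F [2.78 0.27 4.76] [0.49942547 0.04276757 0.05067998]
```

It's on the floor, with 4.7 N of contact force. Releasing, then retreating upward.

Call:
move_arm:
  slide:
    - [0,0,0]
    - [0,0,0]
    - [0,0,0]
    - [0,0,0]
    - [0,0,0]
  roll: [0,0,0,0,0]
  gripper: 6

```text
time: 11.0
position: [0.4986, 0.0427, 0.0502]
tool_rot: [-2.382, -2.047, 0.001]
ft_force: [0.4, 1.0, -0.5]
grip_width: 0.678
grip_force: 0.0
```

Call:
move_arm:
  slide:
    - [0,0,-1.5]
    - [0,0,-4]
    - [0,0,-7]
    - [0,0,-9]
    - [0,0,-9]
    - [0,0,-9]
  roll: [0,0,0,0,0,0]

```text
time: 11.6
position: [0.4994, 0.0427, 0.1413]
tool_rot: [2.382, 2.047, 0.001]
ft_force: [-0.1, 0.1, -0.5]
grip_width: 0.69
grip_force: 0.0
```

```bash
python3 - <<'E'
from h import *
im=cams.get_image('scene');cv2.imwrite('pics/s5.png',cv2.resize(im[160:300,240:420,::-1],None,fx=4,fy=4,interpolation=cv2.INTER_CUBIC))
s=monitor.get_state();print(s['time'],s['position'],s['grip_width']*87)
for y in(55,60,65):
  q=proj('scene',[W((0,y,68)),W((0,y,10))]);print(y,np.round((q-[239.6,159.6])*4))
print('knob',np.round((proj('scene',[W((48,-232,100))])-[239.6,159.6])*4))
E
```

```text
11.65 [0.49874007 0.04263246 0.14036331] 59.94842086255233
55 [[250. 332.]
 [247. 407.]]
60 [[243. 337.]
 [241. 412.]]
65 [[237. 342.]
 [235. 417.]]
knob [[515.  29.]]
```

View pics/s5.png

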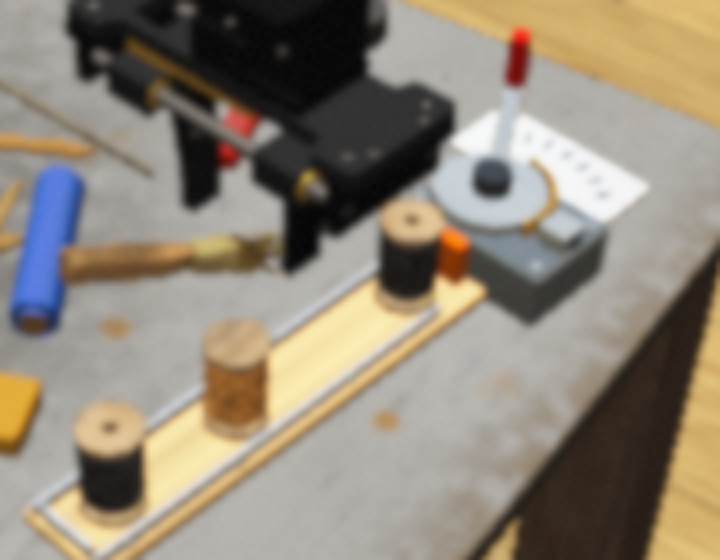

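The tan spool stands upright and released at feeder y ≈ 62 (crop top (236,338)), with both black spools standing. The knob top is at crop (520,32), about 1 px from where I predicted it, so I'll refine the knob position next.

```bash
python3 - <<'E'
from h import *
k1=unproj('scene',(240+519.5/4-.4,160+33/4-.4),.099);k2=unproj('top',(205+751.5*215/796-.5,205+136.5*95/352-.5),.097)
im=cams.get_image('top');b=im.astype(int);m=(b[...,0]>110)&(b[...,1]<60)&(b[...,2]<60);m[:225]=0;m[260:]=0;m[:,390:]&=True;m[:,:390]=0
y,x=np.nonzero(m);k3=unproj('top',(x.mean(),y.mean()),.083);print(len(x),x.min(),x.max())
print(k1,k2,k3,W((48,-232,83)))
k=(k1+k2+k3)/3;print(k,shift([k[0],k[1],.16]),shift([k[0],k[1],.063]),yang()-p[2])
E
```

```text
10 403 405
[ 0.49855541 -0.24917934  0.099     ] [ 0.49955852 -0.25222279  0.097     ] [ 0.49926261 -0.24939215  0.083     ] [ 0.50255479 -0.25008059  0.083     ]
[ 0.49912551 -0.25026476  0.093     ] [-28.95   4.47  -2.01] [-28.94   4.49   7.69] 5.0231176323689564e-05
```

Call:
move_arm:
  slide:
    - [-2,0.3,-2]
    - [-6,1,-2]
    - [-10,1.6,-2]
    - [-14,2.2,-2]
    - [-18,2.8,-2]
    - [-22,3.4,-2]
    - [-26,4,-2]
    - [-28,4.3,-2]
    - [-29,4.5,-2]
    - [-29,4.5,-2]
    - [-29,4.5,-2]
    - [-29,4.5,-2]
    - [-29,4.5,-2]
  roll: [0,-0.1,-0.2,-0.3,-0.4,-0.5,-0.53,-0.53,-0.53,-0.53,-0.53,-0.53,-0.53]
  gripper: 6

```text
time: 13.0
position: [0.5005, -0.249, 0.1607]
tool_rot: [1.76, 2.602, 0.0]
ft_force: [-0.5, -0.5, -0.1]
grip_width: 0.69
grip_force: 0.0
```

```bash
python3 - <<'E'
from h import *
print(monitor.get_state()['position'],yang()-p[2],shift([.4991,-.2503,.063]))
E
```

```text
[ 0.50045479 -0.2490002   0.16074464] 0.5325556662570479 [-0.07 -0.18  9.77]
```

Call:
move_arm:
  slide:
    - [-0.1,-0.1,3]
    - [-0.1,-0.1,6]
    - [-0.1,-0.1,8.5]
    - [-0.1,-0.1,9.7]
    - [-0.1,-0.1,9.7]
    - [-0.1,-0.1,9.7]
  roll: [0,0,0,0,0,0]

```text
time: 13.6
position: [0.5003, -0.2519, 0.0645]
tool_rot: [1.762, 2.6, 0.0]
ft_force: [0.8, -0.1, 0.0]
grip_width: 0.692
grip_force: 0.0
```

Call:
move_arm:
  slide:
    - [0,0,0]
    - [0,0,0]
    - [0,0,0]
    - [0,0,0]
    - [0,0,0]
    - [0,0,0]
    - [0,0,0]
    - [0,0,0]
    - [0,0,0]
    - [0,0,0]
  roll: [0,0,0,0,0,0,0,0,0,0]
  gripper: 0.8
  squeeze: 20

```text
time: 14.6
position: [0.4992, -0.2521, 0.0635]
tool_rot: [-1.763, -2.6, 0.001]
ft_force: [-0.7, -0.3, 0.0]
grip_width: 0.152
grip_force: 20.0
```

```bash
python3 - <<'E'
from h import *
s=monitor.get_state();print(s['time'],s['position'],s['grip_width']*87,s['grip_force'],s['ft_force'],yang()-p[2])
k=s['position'][:2];yw=p[2]
def fk(q):return np.array([-95*np.cos(q-2.1),95*np.sin(q-2.1)])/1e3
c,sn=np.cos(yw),np.sin(yw);Rz=np.array([[c,-sn],[sn,c]])
piv=k-Rz@fk(0);np.save('piv.npy',piv);print('piv',piv)
for q in np.arange(.1,.91,.1):
    w=piv+Rz@fk(q);print(round(q,1),shift([*w,s['position'][2]])[:2])
E
```

```text
14.6 [ 0.49922683 -0.25212686  0.06349704] 13.208473024619371 20.000808211188996 [-7.14608859e-01 -2.76245625e-01  2.04380089e-04] 0.5298853169085826
piv [ 0.46414792 -0.16384056]
0.1 [ 0.05 -0.95]
0.2 [ 0.19 -1.89]
0.3 [ 0.43 -2.81]
0.4 [ 0.75 -3.7 ]
0.5 [ 1.17 -4.55]
0.6 [ 1.66 -5.36]
0.7 [ 2.24 -6.12]
0.8 [ 2.89 -6.81]
0.9 [ 3.6  -7.44]
```

Knob gripped (13 mm opening, 20 N). I'll swing along the arc, rolling with the lever, and stop partway to check.

Call:
move_arm:
  slide:
    - [0,-0.5,0]
    - [0.05,-0.95,0]
    - [0.1,-1.4,0]
    - [0.2,-1.9,0]
    - [0.3,-2.35,0]
    - [0.45,-2.8,0]
    - [0.6,-3.25,0]
    - [0.75,-3.7,0]
    - [0.95,-4.1,0]
    - [1.15,-4.55,0]
    - [1.4,-4.95,0]
    - [1.65,-5.35,0]
    - [1.65,-5.35,0]
    - [1.65,-5.35,0]
    - [1.65,-5.35,0]
  roll: [0.05,0.1,0.15,0.2,0.25,0.3,0.35,0.4,0.45,0.5,0.55,0.6,0.6,0.6,0.6]

```text
time: 16.1
position: [0.4451, -0.2563, 0.0638]
tool_rot: [2.45, 1.964, 0.003]
ft_force: [4.8, 0.4, -3.5]
grip_width: 0.15
grip_force: 20.0
```

```bash
cat > q.py <<'E'
from h import *
piv=np.load('piv.npy');s=monitor.get_state();d=s['position'][:2]-piv
c,sn=np.cos(p[2]),np.sin(p[2]);x,y=c*d[0]+sn*d[1],-sn*d[0]+c*d[1]
q=np.arctan2(y,-x)+2.1;print('q',q,'r',np.hypot(x,y),'t',s['time'],'gw',s['grip_width']*87,s['grip_force'],s['ft_force'],'F_tan',yang()-p[2])
Rz=np.array([[c,-sn],[sn,c]])
for g in np.arange(.6,.86,.05):print(round(g,2),shift([*(piv+Rz@(np.array([-np.cos(g-2.1),np.sin(g-2.1)])*.095)),s['position'][2]])[:2])
E
python3 q.py
```

```text
q 0.581198382639226 r 0.09443016935548852 t 16.1 gw 13.072152319211325 20.00182057330676 [ 4.81164539  0.40460761 -3.48301875] F_tan -0.06828308550732498
0.6 [-0.06 -0.18]
0.65 [-0.05 -0.65]
0.7 [-0.01 -1.13]
0.75 [ 0.05 -1.6 ]
0.8 [ 0.14 -2.06]
0.85 [ 0.24 -2.53]
```

Call:
move_arm:
  slide:
    - [0,-0.4,0]
    - [0.05,-0.8,0]
    - [0.05,-1.2,0]
    - [0.1,-1.6,0]
    - [0.2,-1.95,0]
    - [0.2,-1.95,0]
    - [0.2,-1.95,0]
    - [0.2,-1.95,0]
    - [0.2,-1.95,0]
  roll: [0.04,0.08,0.12,0.16,0.2,0.2,0.2,0.2,0.2]

```text
time: 17.0
position: [0.4265, -0.2504, 0.0638]
tool_rot: [2.633, 1.71, 0.003]
ft_force: [6.6, -2.0, -4.0]
grip_width: 0.152
grip_force: 20.0
```

```bash
python3 q.py; python3 - <<'E'
import cv2
from h import *
a=cams.get_image('scene')[150:300,240:420,::-1];b=cams.get_image('top')[200:300,200:420,::-1]
a=cv2.resize(a,(480,400),interpolation=cv2.INTER_CUBIC);cv2.imwrite('pics/f.png',np.vstack([cv2.copyMakeBorder(a,0,0,0,180,0),cv2.resize(b,(660,200))[:200]]) if 0 else cv2.copyMakeBorder(a,0,0,0,0,0))
E
```

```text
q 0.7885052664904009 r 0.09437385654170499 t 17.0 gw 13.240721010237872 20.000056399439927 [ 6.63689924 -1.96990306 -4.027919  ] F_tan -0.2680205060623352
0.6 [0.12 1.78]
0.65 [0.04 1.31]
0.7 [-0.02  0.84]
0.75 [-0.05  0.37]
0.8 [-0.06 -0.11]
0.85 [-0.05 -0.58]
```

View pics/f.png

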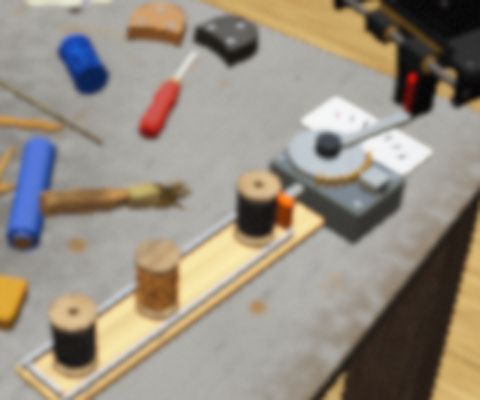

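The lever is at q ≈ 0.79 with the knob gripped at crop (410,92). The pusher has advanced, and all three spools stand in order at (258,208), (157,280) and (73,337). Handing in.

```bash
python3 -c "
from bench import workorder
print(workorder.close_job())"
```

```text
the job is handed in; nothing more can be done
None
```

The tan spool stands upright and released between the two standing black spools, and the lever is held at four clicks (q ≈ 0.79 by arm position); the job is handed in, but the hand-in returned no verdict.

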